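# Find the rocking corner of the riveting plate and press its shim flat

## Robot

A 7-joint arm with a two-finger parallel gripper is mounted at the origin on the work surface; the furniture and walls round the work are solid. World frame = base frame: x ahead of the robot, y to its left, z up, the work surface at z = 0. Lengths are in m, angles in rad, forces in N, time in s.
With the tool pointing down it reaches from about 0.425 to 0.875 m from the base axis. Payload 4.7 kg.
Tool frame: the origin (TCP) lies between the finger pads; the fingertips stand 11 mm ahead of it and the grasp point (between the pads) lies 8 mm behind it (bot.finger_overhang is the distance from the TCP to the fingertips, in m); z points along the fingers, y is the direction in which the jaws open and shut (so a half turn about z gives the same grasp; the last joint's range is limited). The gripper opens to 87 mm and grips with 3 to 60 N. Pads are 19 mm wide; open, the fingers measure 117 mm over their backs; the gripper's body (75 mm by 190 mm) begins 51 mm behind the grasp point.
Start: joints at [1.227, 0.321, -0.07, 1.45, 0.023, 1.371, -0.057], TCP at [0.228, -0.609, 0.234] pointing down, gripper open.
Joint ranges: [-2.86, 2.86], [-0.3, 2.09], [-1.38, 1.24], [0.06, 2.45], [-1.56, 4.7], [0.09, 2.05], [-2.69, 2.69]. Speed limits (rad/s): [2.57, 2.57, 3.14, 3.14, 3.14, 3.14, 3.14].

## Interface

Orientations are given as a unit quaternion [w, x, y, z].
In Python, from rig import bot, optics gives the robot as it stands. The module is installed in compiled form; this text tells all that it offers.
- The arm moves only by the tool step_arm, never from a script. Its argument "increments" is a list of rows, each an object of numbers: "dx", "dy", "dz": the shift along the tool's x, y, z in units of 25 mm (1.0 is 25 mm); "spin": the turn about the tool's z in rad. In form: [{"dx": .., "dy": .., "dz": .., "spin": ..}, ...]. A call has 1 to 8 rows; each row is the pose to reach, as a shift and turn from the pose measured when the call began, along the tool's axes at that moment; what a row does not reach only later rows make up. A row lasts 1/12 s, in which the tool goes at most 41.7 mm and 7.16 degrees, less where a joint would pass 70% of its speed; a pose out of reach is approached as far as the arm can. A call with a gripper value outside its range is refused whole. "hand" is the gripper command: -1 is fully open, 1 is shut, values between are in proportion, set as the call begins (left out, the last holds). The fingers move at their own pace and stop on an object; "force" is the grip in N (left out, the last holds). Time passes only in rows, so rows that repeat a pose let the fingers close. It gives the time, the measured TCP pose, the force and the opening at its end, in the units of the state.
- bot.get_state(): the state, without advancing time (a new reading comes with each control period).
- optics.snapshot(name): name is "scene" or "top" or "wrist"; returns the picture (420x560x3 uint8, red, green, blue); there is no depth.
- optics.get_calibration(name): a dict with "K" (3x3 intrinsics, pixels), "extrinsics" (4x4, takes a point from camera to world coordinates). Camera axes: x right, y down, z forward; pixel columns grow to the right and rows downward; lengths in m; the calibration is good to about 2 mm. The wrist camera is an equidistant fisheye: a pixel r from the principal point sees the ray r / f radians off the axis. A picture is of the moment at which its call begins: read the wrist's pose just before it. get_calibration takes no time and is no camera call; for the wrist camera it gives the pose at the moment of the call.
- bot.job_done(): hands the job in, once; it reports no verdict.
The state is a dict: "time_s": time; "joint_pos": joint angles; "dq": joint speeds; "joint_efforts": joint torques, N m; "position": TCP position; "eef_rot": TCP orientation; "wrist_force": force on the tool from outside, world axes, zero at the start; "wrist_torque": the same for the moment, N m; "width": opening from 0.0 (shut) to 1.0 (fully open).
Only numpy, scipy, OpenCV 4.12 (cv2) and the standard library are available. Lean on these libraries where they do the work, as an engineer would, in place of code of your own. Each camera call takes 0.05 s, during which the arm holds its last target. There are 200 camera calls.

## Task

The riveting plate rocks on one corner. With a fingertip, press down on the yellow dots at the plate's corners one after another until you find the corner that gives, then press that corner's red shim tab down flat and let go. Leave the other three tabs up, only touch things (do not lift or shift the plate), and leave the other things on the bench where they are.

Things in the scene. Friction and masses are not known exactly. Their poses are not given: they have to be found in the camera images.
- plate: loose aluminium plate, 150 x 150 x 12 mm, 0.8 kg, dark round anvil (56 mm wide, 14 high) in its middle, yellow dot near each corner. Origin: centre of underside, 30 mm above the bench; x away from the robot, y left, at yaw 0. Lies on four like-looking rubber seats, one under each dot; one is soft, which one changes. The fixed grey base under it (170 x 285 x 10 mm) is in line with it
- corner_1 (a point): yellow dot, 18 mm across, on the plate's rear left corner, on the top face (42 mm above the bench); this is where to press that corner
- corner_2 (a point): yellow dot, 18 mm across, on the plate's rear right corner, on the top face (42 mm above the bench); this is where to press that corner
- corner_3 (a point): yellow dot, 18 mm across, on the plate's front right corner, on the top face (42 mm above the bench); this is where to press that corner
- corner_4 (a point): yellow dot, 18 mm across, on the plate's front left corner, on the top face (42 mm above the bench); this is where to press that corner
- shim_1_pad (a point): middle of the top of the black ribbed rubber pad (20 x 22 mm) on the tab of the rear left shim, the shim of corner_1. The shim is a red leaf 22 mm wide hinged 10 mm outside the plate's left edge; its tab slants up and outward, 52 mm from hinge to end, the pad 38 mm from the hinge. Point about 42.5 to 44.5 mm above the bench at the start, 31.5 mm when flat
- shim_2_pad (a point): middle of the top of the black ribbed rubber pad (20 x 22 mm) on the tab of the rear right shim, the shim of corner_2. The shim is a red leaf 22 mm wide hinged 10 mm outside the plate's right edge; its tab slants up and outward, 52 mm from hinge to end, the pad 38 mm from the hinge. Point about 42.5 to 44.5 mm above the bench at the start, 31.5 mm when flat
- shim_3_pad (a point): middle of the top of the black ribbed rubber pad (20 x 22 mm) on the tab of the front right shim, the shim of corner_3. The shim is a red leaf 22 mm wide hinged 10 mm outside the plate's right edge; its tab slants up and outward, 52 mm from hinge to end, the pad 38 mm from the hinge. Point about 42.5 to 44.5 mm above the bench at the start, 31.5 mm when flat
- shim_4_pad (a point): middle of the top of the black ribbed rubber pad (20 x 22 mm) on the tab of the front left shim, the shim of corner_4. The shim is a red leaf 22 mm wide hinged 10 mm outside the plate's left edge; its tab slants up and outward, 52 mm from hinge to end, the pad 38 mm from the hinge. Point about 42.5 to 44.5 mm above the bench at the start, 31.5 mm when flat
- shim_1 (a joint): angle of the rear left shim, rad: 0 to 0.05 at the start (tab up), 0.36 pressed flat against its stop, which lifts its inner end under the plate's corner. Needs about 6 N straight down on the pad, and stays where it is left
- shim_2 (a joint): angle of the rear right shim, rad: 0 to 0.05 at the start (tab up), 0.36 pressed flat against its stop, which lifts its inner end under the plate's corner. Needs about 6 N straight down on the pad, and stays where it is left
- shim_3 (a joint): angle of the front right shim, rad: 0 to 0.05 at the start (tab up), 0.36 pressed flat against its stop, which lifts its inner end under the plate's corner. Needs about 6 N straight down on the pad, and stays where it is left
- shim_4 (a joint): angle of the front left shim, rad: 0 to 0.05 at the start (tab up), 0.36 pressed flat against its stop, which lifts its inner end under the plate's corner. Needs about 6 N straight down on the pad, and stays where it is left
- soft_seat (a joint): how far the one soft seat is pressed in, m: 0 with the plate at rest, 0.005 fully in. It starts to give at about 1 to 3 N of push on the corner above it, is fully in at about 5 N and springs back. The other three corners do not give. Where the soft seat is, is not told
- wax: yellow block of beeswax, 38 x 55 x 22 mm; a bystander, origin at its underside
- rivets: cream rivet tin, 72 x 103 x 29 mm; a bystander, origin at its underside
- orange_spool: wooden spool of orange thread, 44 mm tall; a bystander, origin at its underside
- red_bottle: small red bottle with black cap, 72 mm tall; a bystander, origin at its underside
- black_bottle: small black bottle with white cap, 72 mm tall; a bystander, origin at its underside
- spool_4: wooden spool of white thread, 61 mm tall; a bystander, origin at its underside

How it is judged:
By the outcome, as a careful person would: the job done as asked, in the order asked, and still so for the second after the job is handed in, with the robot touching nothing.
It also fails if it takes over 51 s, if anything falls off the work surface, if the arm or the gripper's body presses on something with over 40 N, if the wrist force passes 120 N, or if a joint passes its speed limit or range.

## Working session

There is one attempt and no reset: what is moved stays moved. The work goes in short steps, Python scripts to look and compute and a tool call to move; the robot and the scene stay as the last step left them, time stands still between calls to the robot, and variables do not carry over. Pictures are saved under pics/ and viewed, about 8 in all and at most 12, crops included, and the job is handed in when it is done.

Besides the shell and the picture viewer there is one more tool, called after "Call:" as name([rows], argument=value, ...), one row to a line, values as JSON. step_arm: Moves the arm, as the interface text tells. Its arguments: {"type":"object","properties":{"increments":{"type":"array"},"hand":{"type":"number"},"force":{"type":"number"}},"required":["increments"]}

```bash
mkdir -p pics; python3 - <<'E'
from rig import bot, optics
import cv2,numpy as np
s=bot.get_state();print(s)
for n in("top","scene"):
    cv2.imwrite(f"pics/{n}0.png",optics.snapshot(n)[:,:,::-1]);c=optics.get_calibration(n);print(n,c["K"],c["extrinsics"])
E
```

```text
{'time_s': 0.0, 'joint_pos': array([ 1.22712572,  0.32184378, -0.07009152,  1.45163527,  0.02255982,
        1.37075714, -0.05690229]), 'dq': array([-0.00040493, -0.0027163 , -0.00033814,  0.00058731, -0.00056627,
       -0.00054978, -0.0004853 ]), 'joint_efforts': array([-9.00586042e-05, -4.91287458e+01, -4.03918857e-01, -3.12527239e+01,
       -6.37667114e-02,  4.38751420e-02,  1.74004763e-04]), 'position': array([ 0.2274179 , -0.60838149,  0.23246796]), 'eef_rot': array([-9.08685425e-04,  9.84039923e-01,  1.77945404e-01, -1.90958210e-04]), 'wrist_force': array([0.22513241, 0.07535546, 0.05751499]), 'wrist_torque': array([-0.01938697,  0.01343482, -0.01733509]), 'width': 0.9972098169599284}
top [[472.4994873    0.         280.31186587]
 [  0.         472.4994873  202.22412017]
 [  0.           0.           1.        ]] [[ 1.18693390e-02 -9.96954133e-01  7.70816143e-02  4.85455710e-01]
 [-9.99929557e-01 -1.18327527e-02  9.31365546e-04 -6.35773801e-02]
 [-1.64410512e-05 -7.70872391e-02 -9.97024351e-01  1.17530435e+00]
 [ 0.00000000e+00  0.00000000e+00  0.00000000e+00  1.00000000e+00]]
scene [[384.55721909   0.         277.83560612]
 [  0.         384.55721909 206.39904328]
 [  0.           0.           1.        ]] [[ 0.65806377 -0.32205362  0.68061263 -0.10627475]
 [-0.75284692 -0.29723793  0.5872573  -0.61546903]
 [ 0.01317555 -0.89884987 -0.43805858  0.49878908]
 [ 0.          0.          0.          1.        ]]
```

View pics/top0.png

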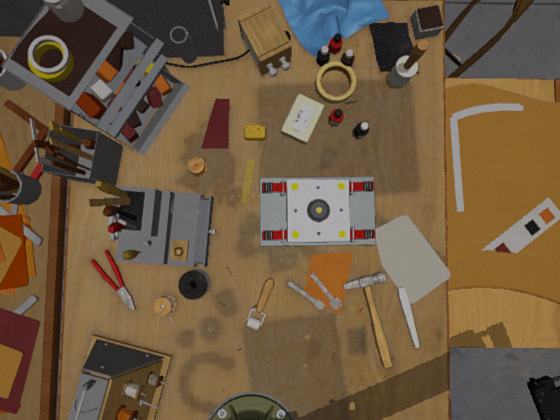

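View pics/scene0.png

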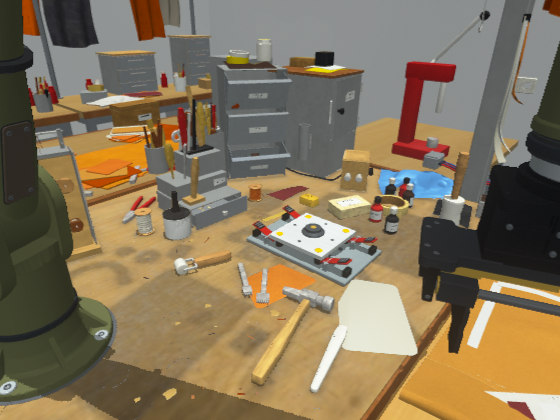

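The top view shows the plate around pixel (318,210), red shims at left (272,187 and 272,235) and right (365,187 and 365,235). The scene view agrees: the base is clear of nearby clutter. Next I measure the dots and shims.

```bash
cat > h.py <<'E'
import numpy as np
def pix2w(c,u,v,z):
    K,T=c["K"],c["extrinsics"]
    d=T[:3,:3]@np.linalg.solve(K,[u,v,1.]); o=T[:3,3]
    return o+d*(z-o[2])/d[2]
def w2pix(c,p):
    T=c["extrinsics"];q=c["K"]@(T[:3,:3].T@(np.array(p)-T[:3,3]));return q[:2]/q[2]
E
python3 - <<'E'
from rig import bot, optics
import cv2,numpy as np
from h import *
im=cv2.imread("pics/top0.png");c=optics.get_calibration("top")
h=cv2.cvtColor(im,cv2.COLOR_BGR2HSV)
def blobs(m,lab,z):
    n,_,st,ce=cv2.connectedComponentsWithStats(m)
    for i in range(1,n):
        u,v=ce[i]
        if 255<u<380 and 170<v<252 and st[i,4]>8: print(lab,ce[i].round(1),st[i,4],pix2w(c,u,v,z).round(4))
blobs(cv2.inRange(h,(20,110,120),(35,255,255)),"yel",.042)
blobs(cv2.inRange(h,(0,150,90),(8,255,255))|cv2.inRange(h,(172,150,90),(180,255,255)),"red",.04)
cr=im[165:260,250:390];cv2.imwrite("pics/crop.png",cv2.resize(cr,None,fx=5.5,fy=5.5,interpolation=cv2.INTER_CUBIC))
E
```

```text
yel [294.3 186.1] 35 [ 0.6124 -0.0958  0.042 ]
yel [340.8 185.7] 36 [ 0.6149 -0.2079  0.042 ]
yel [318.5 209.7] 30 [ 0.5562 -0.1545  0.042 ]
yel [295.  234.2] 38 [ 0.4967 -0.0985  0.042 ]
yel [341.8 233.8] 37 [ 0.4991 -0.2105  0.042 ]
red [263. 187.] 9 [ 0.6096 -0.0203  0.04  ]
red [277. 187.] 81 [ 0.61   -0.0541  0.04  ]
red [284.6 187.2] 19 [ 0.6099 -0.0724  0.04  ]
red [349.8 185.9] 10 [ 0.6148 -0.2299  0.04  ]
red [357.7 186.1] 89 [ 0.6145 -0.2489  0.04  ]
red [372.5 185.5] 16 [ 0.6164 -0.2848  0.04  ]
red [263.1 234.6] 10 [ 0.4949 -0.0222  0.04  ]
red [276.9 234.7] 76 [ 0.495  -0.0553  0.04  ]
red [285.2 234.1] 20 [ 0.4967 -0.0751  0.04  ]
red [350.9 233.6] 10 [ 0.4998 -0.2326  0.04  ]
red [358.6 233.9] 90 [ 0.4993 -0.2512  0.04  ]
red [373.8 233.2] 9 [ 0.5013 -0.2875  0.04  ]
```

View pics/crop.png

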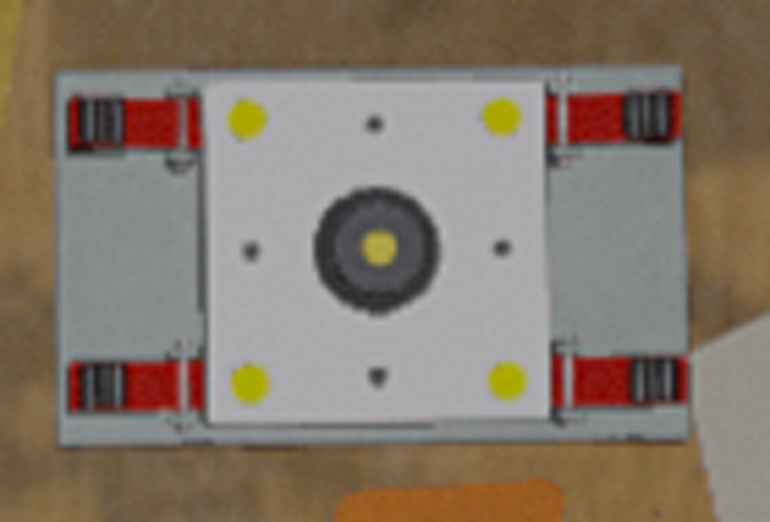

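The crop shows the four yellow dots clearly. The ribbed pads are at crop pixels (101,121), (648,116), (655,380) and (101,385), which is the geometry expected. The dots give a plate centre of about (0.556, -0.153) and a yaw of about 0.022. I'll shut the gripper and head for corner 3.

Call:
step_arm([
  {"dx":1.3,"dy":-0.9,"spin":0.1},
  {"dx":2.6,"dy":-1.8,"spin":0.2},
  {"dx":3.9,"dy":-2.75,"spin":0.3},
  {"dx":5.2,"dy":-3.7,"spin":0.336},
  {"dx":6.5,"dy":-4.6,"spin":0.336},
  {"dx":7.8,"dy":-5.5,"spin":0.336},
  {"dx":9.0,"dy":-6.3,"spin":0.336},
  {"dx":10.0,"dy":-7.0,"spin":0.336},
], hand=1, force=20)

```text
$.increments[0]: bad value
```

```bash
cat > go.py <<'E'
import sys,numpy as np
from rig import bot
from scipy.spatial.transform import Rotation as R
def dots():
    return dict(c1=(.6124,-.0958),c2=(.6149,-.2079),c3=(.4991,-.2105),c4=(.4967,-.0985))
s=bot.get_state();M=R.from_quat(np.roll(s["eef_rot"],-1)).as_matrix()
print("t",round(s["time_s"],2),"pos",s["position"].round(4),"F",s["wrist_force"].round(2),"w",round(s["width"],3),"zaxis",M[:,2].round(4),"yaw",round(np.arctan2(M[1,0],M[0,0]),4))
if len(sys.argv)>3:
    d=M.T@(np.array(list(map(float,sys.argv[1:4])))-s["position"])/.025
    print("delta units",d.round(3))
E
python3 go.py .4991 -.2105 .075; python3 -c "
from rig import bot;print(bot.finger_overhang)"
```

```text
t 0.1 pos [ 0.2275 -0.6084  0.2326] F [ 0.14 -0.15  0.19] w 0.998 zaxis [-6.0e-04  1.5e-03 -1.0e+00] yaw 0.3578
delta units [ 15.753 -11.093   6.322]
0.011
```

Call:
step_arm([
  {"dx":1.3,"dy":-0.9,"dz":0,"spin":0.1},
  {"dx":2.6,"dy":-1.8,"dz":0,"spin":0.2},
  {"dx":3.9,"dy":-2.75,"dz":0,"spin":0.3},
  {"dx":5.2,"dy":-3.7,"dz":0,"spin":0.336},
  {"dx":6.5,"dy":-4.6,"dz":0,"spin":0.336},
  {"dx":7.8,"dy":-5.5,"dz":0,"spin":0.336},
  {"dx":9.0,"dy":-6.3,"dz":0,"spin":0.336},
  {"dx":10.0,"dy":-7.0,"dz":0,"spin":0.336},
], hand=1, force=20)

```text
time_s: 0.77
position: [0.4018, -0.3539, 0.2326]
eef_rot: [-0.001, 1.0, 0.012, -0.0]
wrist_force: [0.7, 0.2, 0.1]
width: 0.479
```

```bash
python3 go.py .4991 -.2105 .075
```

```text
t 0.77 pos [ 0.4018 -0.3539  0.2326] F [0.7  0.23 0.1 ] w 0.479 zaxis [-7.0e-04  2.3e-03 -1.0e+00] yaw 0.0241
delta units [ 4.034 -5.626  6.315]
```

Call:
step_arm([
  {"dx":0.7,"dy":-0.9,"dz":0.4,"spin":0},
  {"dx":1.4,"dy":-1.8,"dz":1.0,"spin":0},
  {"dx":2.1,"dy":-2.8,"dz":2.0,"spin":0},
  {"dx":2.8,"dy":-3.8,"dz":3.0,"spin":0},
  {"dx":3.4,"dy":-4.7,"dz":4.0,"spin":0},
  {"dx":4.03,"dy":-5.63,"dz":5.0,"spin":0},
  {"dx":4.03,"dy":-5.63,"dz":5.8,"spin":0},
  {"dx":4.03,"dy":-5.63,"dz":6.1,"spin":0},
])

```text
time_s: 1.43
position: [0.4976, -0.2073, 0.0769]
eef_rot: [-0.003, 1.0, 0.014, -0.003]
wrist_force: [0.7, -0.7, -0.4]
width: 0.005
```

```bash
python3 go.py .4991 -.2105 .053
python3 - <<'E'
from rig import bot,optics
import cv2,numpy as np
a=cv2.resize(optics.snapshot("top")[140:280,230:410,::-1],(720,560),interpolation=cv2.INTER_CUBIC)
cv2.imwrite("pics/t1.png",a)
E
```

```text
t 1.43 pos [ 0.4976 -0.2073  0.0769] F [ 0.67 -0.67 -0.41] w 0.005 zaxis [-0.0057  0.0054 -1.    ] yaw 0.0284
delta units [0.064 0.134 0.955]
```

View pics/t1.png

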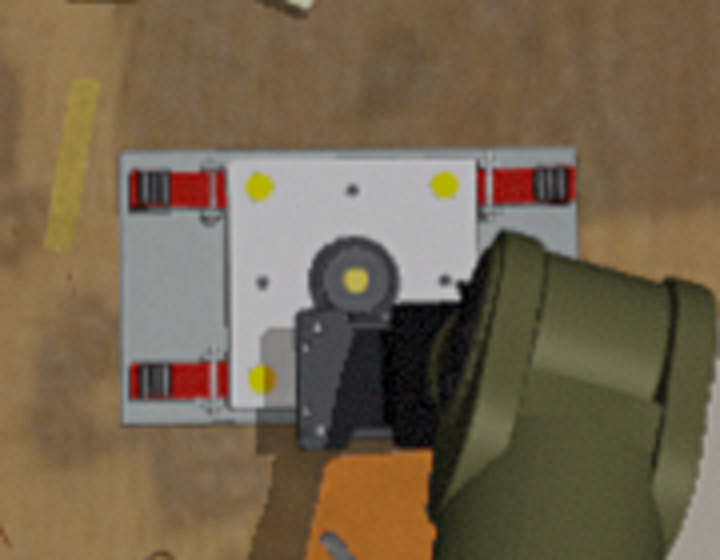

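The view shows the gripper (shut) over corner 3, at about (370,380) in the crop. The other corners and all visible tabs are undisturbed. Descending gently.

Call:
step_arm([
  {"dx":0.03,"dy":0.07,"dz":0.3,"spin":0},
  {"dx":0.064,"dy":0.134,"dz":0.5,"spin":0},
  {"dx":0.064,"dy":0.134,"dz":0.7,"spin":0},
  {"dx":0.064,"dy":0.134,"dz":0.8,"spin":0},
  {"dx":0.064,"dy":0.134,"dz":0.85,"spin":0},
  {"dx":0.064,"dy":0.134,"dz":0.85,"spin":0},
])

```text
time_s: 1.98
position: [0.4983, -0.2126, 0.0557]
eef_rot: [-0.002, 1.0, 0.013, -0.003]
wrist_force: [-0.4, 0.2, 0.1]
width: 0.007
```

```bash
python3 go.py .4991 -.2105 .053
```

```text
t 1.98 pos [ 0.4983 -0.2126  0.0557] F [-0.37  0.16  0.06] w 0.007 zaxis [-0.0062  0.0046 -1.    ] yaw 0.0251
delta units [ 0.037 -0.084  0.11 ]
```

Call:
step_arm([
  {"dx":0.04,"dy":-0.08,"dz":0.03,"spin":0},
  {"dx":0.04,"dy":-0.08,"dz":0.06,"spin":0},
  {"dx":0.04,"dy":-0.08,"dz":0.09,"spin":0},
  {"dx":0.04,"dy":-0.08,"dz":0.12,"spin":0},
  {"dx":0.04,"dy":-0.08,"dz":0.14,"spin":0},
  {"dx":0.04,"dy":-0.08,"dz":0.14,"spin":0},
])

```text
time_s: 2.48
position: [0.4994, -0.2106, 0.0526]
eef_rot: [-0.002, 1.0, 0.013, -0.003]
wrist_force: [-0.7, 0.7, 4.1]
width: 0.005
```

Call:
step_arm([
  {"dx":0,"dy":0,"dz":0.02,"spin":0},
  {"dx":0,"dy":0,"dz":0.03,"spin":0},
  {"dx":0,"dy":0,"dz":0.04,"spin":0},
  {"dx":0,"dy":0,"dz":0.04,"spin":0},
])

```text
time_s: 2.82
position: [0.4993, -0.2107, 0.0518]
eef_rot: [-0.002, 1.0, 0.012, -0.003]
wrist_force: [-1.5, 0.8, 5.1]
width: 0.006
```

Call:
step_arm([
  {"dx":0,"dy":0,"dz":0.03,"spin":0},
  {"dx":0,"dy":0,"dz":0.06,"spin":0},
  {"dx":0,"dy":0,"dz":0.08,"spin":0},
  {"dx":0,"dy":0,"dz":0.08,"spin":0},
])

```text
time_s: 3.15
position: [0.4993, -0.2109, 0.0502]
eef_rot: [-0.002, 1.0, 0.012, -0.003]
wrist_force: [-2.5, 1.2, 6.7]
width: 0.005
```

Call:
step_arm([
  {"dx":0,"dy":0,"dz":0.03,"spin":0},
  {"dx":0,"dy":0,"dz":0.06,"spin":0},
  {"dx":0,"dy":0,"dz":0.09,"spin":0},
  {"dx":0,"dy":0,"dz":0.09,"spin":0},
])

```text
time_s: 3.48
position: [0.4993, -0.2109, 0.0498]
eef_rot: [-0.002, 1.0, 0.012, -0.003]
wrist_force: [-7.2, 2.4, 16.9]
width: 0.002
```

```bash
python3 go.py .4991 -.2105 .053
python3 - <<'E'
from rig import bot,optics
import cv2
cv2.imwrite("pics/s1.png",optics.snapshot("scene")[:,:,::-1])
a=cv2.imread("pics/scene0.png")[200:285,240:390];b=cv2.imread("pics/s1.png")[200:285,240:390]
cv2.imwrite("pics/cmp.png",cv2.resize(cv2.vconcat([a,b]),None,fx=3.5,fy=3.5,interpolation=cv2.INTER_CUBIC))
E
```

```text
t 3.48 pos [ 0.4993 -0.2109  0.0498] F [-7.21  2.45 16.86] w 0.002 zaxis [-0.0068  0.0036 -1.    ] yaw 0.0248
delta units [-0.007 -0.019 -0.129]
```

View pics/cmp.png

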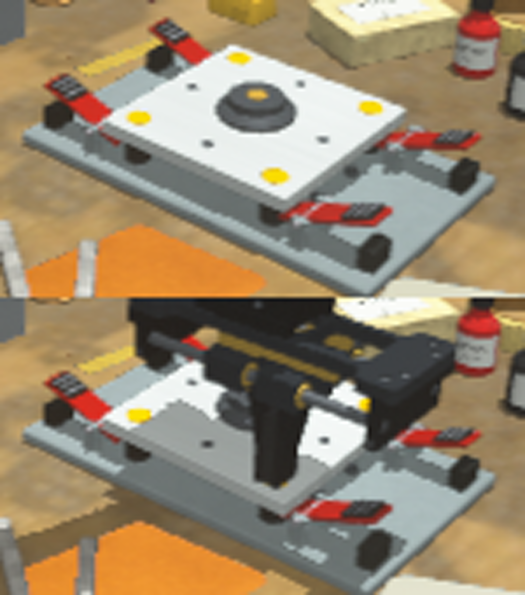

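The lower view shows the finger on dot 3 at about (278,480), with the front right of the plate looking lower. The corner travelled about 3–4 mm at low force and then hit a stop at 17 N, so it probably gives. I'll press the neighbouring corner to compare.

Call:
step_arm([
  {"dx":0,"dy":0,"dz":-0.2,"spin":0},
  {"dx":0,"dy":0,"dz":-0.5,"spin":0},
  {"dx":0,"dy":0,"dz":-0.9,"spin":0},
  {"dx":0,"dy":0,"dz":-1.2,"spin":0},
  {"dx":0,"dy":0,"dz":-1.2,"spin":0},
])

```text
time_s: 3.95
position: [0.5007, -0.2116, 0.0816]
eef_rot: [-0.001, 1.0, 0.012, -0.002]
wrist_force: [-0.4, -0.0, 1.1]
width: 0.006
```

```bash
python3 go.py .4967 -.0985 .075
```

```text
t 3.95 pos [ 0.5007 -0.2116  0.0816] F [-0.45 -0.05  1.09] w 0.006 zaxis [-0.0038  0.0021 -1.    ] yaw 0.0247
delta units [-0.047 -4.527  0.274]
```

Call:
step_arm([
  {"dx":0,"dy":-1.0,"dz":0,"spin":0},
  {"dx":0,"dy":-2.1,"dz":0,"spin":0},
  {"dx":0,"dy":-3.2,"dz":0,"spin":0},
  {"dx":-0.05,"dy":-4.1,"dz":0,"spin":0},
  {"dx":-0.05,"dy":-4.53,"dz":0.2,"spin":0},
  {"dx":-0.05,"dy":-4.53,"dz":0.6,"spin":0},
  {"dx":-0.05,"dy":-4.53,"dz":0.9,"spin":0},
  {"dx":-0.05,"dy":-4.53,"dz":0.95,"spin":0},
])

```text
time_s: 4.62
position: [0.495, -0.1001, 0.0558]
eef_rot: [-0.001, 1.0, 0.011, -0.004]
wrist_force: [-0.6, 0.0, 0.2]
width: 0.007
```

```bash
python3 go.py .4967 -.0985 .053
```

```text
t 4.62 pos [ 0.495  -0.1001  0.0558] F [-0.63  0.01  0.16] w 0.007 zaxis [-0.0073  0.0023 -1.    ] yaw 0.0226
delta units [ 0.072 -0.061  0.11 ]
```

Call:
step_arm([
  {"dx":0.07,"dy":-0.06,"dz":0.03,"spin":0},
  {"dx":0.07,"dy":-0.06,"dz":0.05,"spin":0},
  {"dx":0.07,"dy":-0.06,"dz":0.07,"spin":0},
  {"dx":0.07,"dy":-0.06,"dz":0.09,"spin":0},
  {"dx":0.07,"dy":-0.06,"dz":0.09,"spin":0},
])

```text
time_s: 5.03
position: [0.4968, -0.0988, 0.0536]
eef_rot: [-0.001, 1.0, 0.011, -0.003]
wrist_force: [0.5, -0.3, 0.3]
width: 0.005
```

Call:
step_arm([
  {"dx":0,"dy":0,"dz":0.02,"spin":0},
  {"dx":0,"dy":0,"dz":0.03,"spin":0},
  {"dx":0,"dy":0,"dz":0.04,"spin":0},
  {"dx":0,"dy":0,"dz":0.04,"spin":0},
])

```text
time_s: 5.37
position: [0.497, -0.0989, 0.0534]
eef_rot: [-0.001, 1.0, 0.011, -0.003]
wrist_force: [-2.1, 0.1, 5.7]
width: 0.005
```

Call:
step_arm([
  {"dx":0,"dy":0,"dz":0.02,"spin":0},
  {"dx":0,"dy":0,"dz":0.04,"spin":0},
  {"dx":0,"dy":0,"dz":0.05,"spin":0},
  {"dx":0,"dy":0,"dz":0.05,"spin":0},
])

```text
time_s: 5.7
position: [0.4971, -0.0989, 0.0534]
eef_rot: [-0.001, 1.0, 0.011, -0.003]
wrist_force: [-4.6, 0.6, 11.3]
width: 0.004
```

Corner 4 is rigid: it stayed at 0.0534 up to 11 N. Corner 3 went from 0.0535 to 0.0498 at under 7 N and then stopped, so corner 3 is the soft one. The 3.7 mm fits 5 mm at the seat, with the finger's inner edge bearing on the tilted plate. Lifting now and going to shim 3.

Call:
step_arm([
  {"dx":0,"dy":0,"dz":-0.2,"spin":0},
  {"dx":0,"dy":0,"dz":-0.6,"spin":0},
  {"dx":0,"dy":0,"dz":-1.1,"spin":0},
  {"dx":0,"dy":0,"dz":-1.4,"spin":0},
  {"dx":0,"dy":0,"dz":-1.4,"spin":0},
])

```text
time_s: 6.12
position: [0.4989, -0.0992, 0.0905]
eef_rot: [-0.0, 1.0, 0.011, -0.002]
wrist_force: [0.4, 0.0, 0.3]
width: 0.007
```

```bash
python3 - <<'E'
from rig import optics
from h import *
c=optics.get_calibration("top")
print(pix2w(c,369.1,234.1,.0435))
ct=np.array([.5558,-.1532]);y=.0225
R=np.array([[np.cos(y),-np.sin(y)],[np.sin(y),np.cos(y)]])
print(ct+R@[-.058,-.121])
E
python3 go.py .4997 -.2756 .075
```

```text
[ 0.49906954 -0.27561851  0.0435    ]
[ 0.50053695 -0.27547426]
t 6.12 pos [ 0.4989 -0.0992  0.0905] F [0.38 0.03 0.26] w 0.007 zaxis [-3.1e-03  1.0e-04 -1.0e+00] yaw 0.0223
delta units [-0.124  7.055  0.619]
```

Call:
step_arm([
  {"dx":0,"dy":1.0,"dz":0,"spin":0},
  {"dx":0,"dy":2.2,"dz":0,"spin":0},
  {"dx":-0.05,"dy":3.5,"dz":0,"spin":0},
  {"dx":-0.1,"dy":4.8,"dz":0,"spin":0},
  {"dx":-0.12,"dy":6.0,"dz":0,"spin":0},
  {"dx":-0.12,"dy":6.8,"dz":0.2,"spin":0},
  {"dx":-0.12,"dy":7.05,"dz":0.5,"spin":0},
  {"dx":-0.12,"dy":7.05,"dz":0.8,"spin":0},
])

```text
time_s: 6.78
position: [0.4992, -0.2773, 0.0695]
eef_rot: [0.0, 1.0, 0.009, -0.002]
wrist_force: [0.2, 0.4, 0.1]
width: 0.008
```

```bash
python3 go.py .4998 -.2755 .058
```

```text
t 6.78 pos [ 0.4992 -0.2773  0.0695] F [0.24 0.4  0.15] w 0.008 zaxis [-3.3e-03 -1.0e-04 -1.0e+00] yaw 0.0188
delta units [ 0.027 -0.071  0.461]
```

Call:
step_arm([
  {"dx":0.03,"dy":-0.07,"dz":0.2,"spin":0},
  {"dx":0.03,"dy":-0.07,"dz":0.4,"spin":0},
  {"dx":0.03,"dy":-0.07,"dz":0.5,"spin":0},
  {"dx":0.03,"dy":-0.07,"dz":0.6,"spin":0},
  {"dx":0.03,"dy":-0.07,"dz":0.7,"spin":0},
  {"dx":0.03,"dy":-0.07,"dz":0.8,"spin":0},
  {"dx":0.03,"dy":-0.07,"dz":0.88,"spin":0},
  {"dx":0.03,"dy":-0.07,"dz":0.88,"spin":0},
])

```text
time_s: 7.45
position: [0.5, -0.276, 0.0476]
eef_rot: [0.0, 1.0, 0.009, -0.001]
wrist_force: [-0.8, -1.0, 2.9]
width: 0.003
```

Call:
step_arm([
  {"dx":0,"dy":0,"dz":0.05,"spin":0},
  {"dx":0,"dy":0,"dz":0.1,"spin":0},
  {"dx":0,"dy":0,"dz":0.15,"spin":0},
  {"dx":0,"dy":0,"dz":0.19,"spin":0},
  {"dx":0,"dy":0,"dz":0.22,"spin":0},
  {"dx":0,"dy":0,"dz":0.22,"spin":0},
])

```text
time_s: 7.95
position: [0.5001, -0.2767, 0.0428]
eef_rot: [0.001, 1.0, 0.009, -0.001]
wrist_force: [-3.3, -0.7, 8.1]
width: 0.007
```

Call:
step_arm([
  {"dx":0,"dy":0,"dz":0.03,"spin":0},
  {"dx":0,"dy":0,"dz":0.06,"spin":0},
  {"dx":0,"dy":0,"dz":0.09,"spin":0},
  {"dx":0,"dy":0,"dz":0.1,"spin":0},
  {"dx":0,"dy":0,"dz":0.1,"spin":0},
])

```text
time_s: 8.37
position: [0.5003, -0.2767, 0.0425]
eef_rot: [0.001, 1.0, 0.009, -0.001]
wrist_force: [-7.4, 1.7, 18.1]
width: -0.001
```

The tab is against its stop: z held at 0.0425 as the force rose to 18 N, and 0.0425 is the expected flat height. Lifting clear.

Call:
step_arm([
  {"dx":0,"dy":0,"dz":-0.2,"spin":0},
  {"dx":0,"dy":0,"dz":-0.6,"spin":0},
  {"dx":0,"dy":0,"dz":-1.4,"spin":0},
  {"dx":0,"dy":0,"dz":-2.6,"spin":0},
  {"dx":0,"dy":0,"dz":-4.0,"spin":0},
  {"dx":0,"dy":0,"dz":-5.2,"spin":0},
  {"dx":0,"dy":0,"dz":-5.6,"spin":0},
])

```text
time_s: 8.95
position: [0.5034, -0.2768, 0.1876]
eef_rot: [0.003, 1.0, 0.009, 0.002]
wrist_force: [1.4, -0.2, 0.7]
width: 0.001
```

Call:
step_arm([
  {"dx":-0.7,"dy":1.0,"dz":0,"spin":0},
  {"dx":-1.4,"dy":2.0,"dz":0,"spin":0},
  {"dx":-2.2,"dy":3.2,"dz":0,"spin":0},
  {"dx":-3.0,"dy":4.4,"dz":0,"spin":0},
  {"dx":-3.8,"dy":5.6,"dz":0,"spin":0},
  {"dx":-4.6,"dy":6.8,"dz":0,"spin":0},
  {"dx":-5.2,"dy":7.6,"dz":0,"spin":0},
  {"dx":-5.2,"dy":7.6,"dz":0,"spin":0},
])

```text
time_s: 9.62
position: [0.3711, -0.4748, 0.1869]
eef_rot: [0.004, 1.0, 0.005, 0.001]
wrist_force: [-0.4, -0.3, 0.7]
width: 0.005
```

```bash
python3 go.py; python3 - <<'E'
from rig import bot,optics
import cv2,numpy as np
cv2.imwrite("pics/s2.png",optics.snapshot("scene")[:,:,::-1]);cv2.imwrite("pics/t2.png",optics.snapshot("top")[:,:,::-1])
f=lambda a:cv2.resize(a,(520,295),interpolation=cv2.INTER_CUBIC)
cv2.imwrite("pics/cmp2.png",cv2.vconcat([f(cv2.imread("pics/s2.png")[200:285,240:390]),f(cv2.imread("pics/t2.png")[165:250,245:395])]))
h=cv2.cvtColor(cv2.imread("pics/t2.png"),cv2.COLOR_BGR2HSV)
n,_,st,ce=cv2.connectedComponentsWithStats(cv2.inRange(h,(20,110,120),(35,255,255)))
print([ce[i].round(1) for i in range(1,n) if 285<ce[i][0]<350 and 175<ce[i][1]<245 and st[i,4]>8])
E
```

```text
t 9.62 pos [ 0.3711 -0.4748  0.1869] F [-0.4  -0.33  0.66] w 0.005 zaxis [ 0.0013 -0.0071 -1.    ] yaw 0.0092
[array([294.2, 186.1]), array([340.8, 185.7]), array([318.5, 209.7]), array([295. , 234.2]), array([341.8, 233.8])]
```

View pics/cmp2.png

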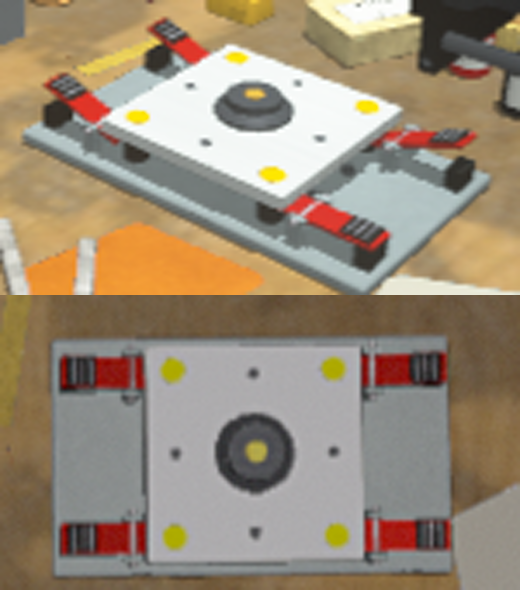

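The front right tab, at (360,230), now lies flat on its stop, and the other three are still up. The dots haven't moved (0.1 px or less), and the arm is clear.

```bash
python3 -c "
from rig import bot;print(bot.job_done())"
```

```text
the job is handed in; nothing more can be done
None
```

The soft corner is corner 3 (front right). I pressed its shim tab flat, let go, and handed the job in after about 9.7 s of the 51 s allowed.

- **Finding the corner:** I pressed corner 3 first. It sank about 3.7 mm under less than 7 N, then stopped hard at 17 N. That is less than the seat's full 5 mm, which fits the finger's inner edge bearing on the tilted plate. I pressed corner 4 to compare, and it held still up to 11 N. I did not press corners 1 and 2.
- **Pressing the tab:** Shim 3's pad went down until the fingertip was about 31.5 mm above the bench, the stated flat height. It held there as the force rose to 18 N.
- **Last checks:** After I lifted clear, the pictures showed tab 3 still flat and the other three up. The plate's dots had moved 0.1 pixel or less. I did not compare the bystanders one by one; the tool's path stayed clear of them. No check failed.

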